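Gather steel spacers in the corner of a lab parts tray

ROBOT

A 6-joint arm with a two-finger parallel gripper is mounted at the origin on the work surface. World frame = base frame: x ahead of the robot, y to its left, z up, the work surface at z = 0. Lengths are in m, angles in rad, forces in N, time in s.
With the tool pointing down it reaches from about 0.225 to 0.725 m from the base axis. Payload 3.1 kg.
Tool frame: the origin (TCP) lies at the centre of the arm's flange, where the gripper is bolted on; the fingertips stand 173 mm ahead of it and the grasp point (between the pads) lies ahead of it (tcp_to_grasp is the z of the grasp point in the tool frame, in m); z points along the fingers, y is the direction in which the jaws open and shut (so a half turn about z gives the same grasp; the last joint's range is limited). The gripper opens to 85 mm and grips with 20 to 120 N. Pads are 22 mm wide; open, the fingers measure 114 mm over their backs; the gripper's body (76 mm by 85 mm) begins 54 mm behind the grasp point. The pads swing forward as they close: fully open they stand 13 mm farther back than shut.
Start: joints at [-1.317, 0.048, 0.099, 1.622, 0, 1.443], TCP at [0.196, -0.487, 0.405] pointing down, gripper open.
Joint ranges: [-2.91, 2.91], [-0.99, 1.94], [-1.21, 1.42], [-2.12, 2.29], [-1.49, 1.47], [-3.14, 3.14]. Speed limits (rad/s): [2.79, 2.79, 3.14, 3.14, 3.14, 3.14].

INTERFACE

Orientations are given as a unit quaternion [w, x, y, z].
In Python, from cell import get_obs, snapshot, sign_off, search_frame, tcp_to_grasp gives the robot as it stands. The module is installed in compiled form; this text tells all that it offers.
- The arm moves only by the shell command python3 -m inch 'ROWS'. ROWS is JSON, a list of rows, each a list of 5 numbers: the gripper's target within -1 to 1 (fully open at 1, half-way at 0, shut at -1), then the shift along the tool's x, y, z in cm, then the turn about the tool's z in rad. In form: [[gripper, tx, ty, tz, turn], ...]. A call has 1 to 5 rows; each row shifts and turns the commanded pose from where the row before left it, along the tool's axes as they then stand; what a row does not reach is not made up. A row lasts 1/10 s, in which the tool goes at most 50 mm and 8.59 degrees, less where a joint would pass 70% of its speed; a pose out of reach is approached as far as the arm can. A call with a gripper value outside its range is refused whole. The fingers move at their own pace and stop on an object; the grip force is fixed at half the most. Time passes only in rows, so rows that do not move let the fingers close. It gives the time, the measured TCP pose, the force and the opening at its end, in the units of the state.
- get_obs(): the state, without advancing time (a new reading comes with each control period).
- snapshot(name): name is "scene" or "top" or "wrist"; returns a dict with "img" (480x640x3 uint8, red, green, blue), "fx", "fy", "cx", "cy" (pixels), "R" (3x3) and "t" (3): a world point X has camera coordinates R X + t; the wrist camera has in their place "hand_eye" (4x4, takes a point from camera to tool coordinates, whose origin is the TCP and whose axes are the flange's). Camera axes: x right, y down, z forward; pixel columns grow to the right and rows downward; lengths in m; the calibration is good to about 2 mm. A picture is of the moment at which its call begins: read the wrist's pose just before it. There is no depth.
- sign_off(): hands the job in, once; it reports no verdict.
Trained networks look in the newest picture that a camera, given by its name, has taken for a name from the list of things; names that differ only in an ending like _2 or _b are one class to them, and where a whole thing is asked for, a point or a joint stands for the part that bears it (a point fixed in the world has none). Each returns a list of dicts, best first, with "confidence" (0 to 1); they miss things now and then, are a little off and sometimes report something else, mostly with a low value. They report only what shows in the picture. A call takes as long as a camera call. They do not tell look-alikes from the thing itself.
- search_frame(target, camera): "extent" ([left, top, right, bottom] in pixels, round what is visible of it).
The state is a dict: "clock": time; "joints": joint angles; "qvel": joint speeds; "tau": joint torques, N m; "tcp_pos": TCP position; "tool_rot": TCP orientation; "force": force on the tool from outside, world axes, zero at the start; "wrist_torque": the same for the moment, N m; "grip_width": finger opening in m.
Only numpy, scipy, OpenCV 4.12 (cv2) and the standard library are available. Lean on these libraries where they do the work, as an engineer would, in place of code of your own. Each camera call takes 0.05 s, during which the arm holds its last target.

TASK

Put the steel spacer that lies loose on the bench in front of the slide rack into the white tray with the other four, and let go of it. Then take the tray by the steel bar across its corner and raise that corner, tilting the tray to about 30 degrees (the opposite corner may stay on the bench) until all five spacers have slid together into the corner opposite the bar. Finish still holding the tray by the bar, tilted and still, and leave the slide rack, bottle and dish where they stand.

Things in the scene. Friction and masses are not known exactly. Their poses are not given: they have to be found in the camera images.
- tray: Loose square open tray of smooth white plastic, 0.4 kg: 170 x 170 mm outside, rim 50 mm high, walls 4 mm, inner floor 9 mm above its underside (grippy rubber feet, flush with the outer corners). Origin: centre of its underside; z up, x and y along its sides. Bar at the (+x, +y) corner, gather corner at (-x, -y). Any yaw. The spacers slide freely at tilts above some 22 degrees.
- bar: The tray's handle: level round steel bar, 12 mm thick, 52 mm long, across the tray's (+x, +y) corner along its (-1, +1, 0) direction, 35 mm above the rim. It turns freely about its length between two posts, so the tray swings about it when pinched. Pinch it from above, closing along the tray's (1, 1, 0) diagonal. Origin: the bar's centre, (59, 59, 85) mm in the tray's frame.
- gather_corner (a point): The tray's inner corner opposite the bar, at floor level: (-81, -81, 9) mm in the tray's frame.
- stray_center (a point): Centre of the loose spacer that starts on the bench, in front of (robot side of) the slide rack: a stubby upright steel cylinder 24 mm in diameter, 16 mm high, 40 g. It starts standing on its flat end, centre 8 mm above the bench.
- spacer1_center (a point): Centre of one of the four spacers that start upright inside the tray, like the stray one (24 mm in diameter, 16 mm high, 40 g). None starts with its centre within 50 mm of the point (-30, -30) mm in the tray's frame, so there is free floor to put the stray one down.
- spacer2_center (a point): Centre of one of the four spacers that start upright inside the tray, like the stray one (24 mm in diameter, 16 mm high, 40 g).
- spacer3_center (a point): Centre of one of the four spacers that start upright inside the tray, like the stray one (24 mm in diameter, 16 mm high, 40 g).
- spacer4_center (a point): Centre of one of the four spacers that start upright inside the tray, like the stray one (24 mm in diameter, 16 mm high, 40 g).
- stray: The same loose spacer; origin at the centre of its underside.
- slide_rack: Bystander: grey plastic rack of glass slides, 100 (x) x 80 (y) mm, 43 mm high over the slides. Origin: centre of its underside; its x axis points roughly away from the robot, and the stray spacer stands off its -x side, 55 to 70 mm from the rack's face.
- bottle: Bystander: amber bottle 60 mm in diameter, 130 mm high, standing beyond the work. Origin: centre of its underside.
- dish: Bystander: flat round pale plastic dish with lid, 94 mm in diameter, 16 mm high, beyond the work. Origin: centre of its underside.
Not all that is in view belongs to the job. Leave any brown look-alike of the part that bears spacer2_center alone.

How it is judged:
On the way, in this order (a step that is already met when the one before it is completed fails the run):
1. the stray spacer lies in the tray, let go, with the tray flat on the bench (x of stray_center in the frame of tray between -0.08 and 0.08 m and y of stray_center in the frame of tray between -0.08 and 0.08 m and z of stray_center in the frame of tray between 0 and 0.045 m and angle between tray's own z axis and vertical below 0.12 rad and contact force between the fingers and stray below 0.05 N), for 0.2 s.
2. the tray is tilted while the fingers hold the bar (angle between tray's own z axis and vertical above 0.3 rad and contact force between the fingers and bar above 1 N), for 0.2 s.
At the end, for the whole second after the job is handed in: The fingers still hold the bar (over 1 N), the bar is over 130 mm high, the tray is tilted between 20 and 47 degrees and still, leans on no other object than the bench, and the centres of all five spacers are within 78 mm of the gather corner (distance between each of spacer1_center, spacer2_center, spacer3_center, spacer4_center, stray_center and gather_corner below 0.078 m and angle between tray's own z axis and vertical between 0.35 and 0.82 rad and contact force between the fingers and bar above 1 N and height (world z) of bar above 0.13 m and linear speed of tray below 0.02 m/s and angular speed of tray below 0.1 rad/s and contact force between tray and slide_rack below 0.1 N and contact force between tray and bottle below 0.1 N and contact force between tray and dish below 0.1 N); the arm keeps its last pose, push and grip.
It fails at once if the slide rack is pushed more than 25 mm away (distance of slide_rack from where it was at the start of the episode above 0.025 m).
It fails at once if the bottle is pushed more than 25 mm away (distance of bottle from where it was at the start of the episode above 0.025 m).
It fails at once if the dish is pushed more than 25 mm away (distance of dish from where it was at the start of the episode above 0.025 m).
It also fails if it takes over 51 s, if anything falls off the work surface, if the arm or the gripper's body presses on something with over 40 N, if the wrist force passes 120 N, or if a joint passes its speed limit or range.

## Working session

There is one attempt and no reset: what is moved stays moved. The work goes in short steps, Python scripts to look and compute and a shell command to move; the robot and the scene stay as the last step left them, time stands still between calls to the robot, and variables do not carry over. Pictures are saved under pics/ and viewed, and the job is handed in when it is done.

```bash
mkdir -p pics
python3 - <<'E'
from cell import *
import cv2
print(get_obs()); print(tcp_to_grasp)
for n in ("top","scene"):
    s=snapshot(n); cv2.imwrite(f"pics/{n}0.png",s["img"][:,:,::-1])
    print(n,s["fx"],s["cx"],s["R"],s["t"])
    for t in ("tray","bar","stray","slide_rack","bottle","dish","spacer2_center"):
        print(t,[(round(d["confidence"],2),[round(float(v)) for v in d["extent"]]) for d in search_frame(t,n)])
E
```

```text
{'clock': 0.0, 'joints': array([-1.31679905e+00,  4.87483079e-02,  9.75447137e-02,  1.62197841e+00,
        4.67770575e-05,  1.44297532e+00]), 'qvel': array([-0.00032523,  0.00139774, -0.00031021, -0.00040876,  0.00164934,
       -0.00029195]), 'tau': array([ 1.20276534e-03, -3.38782990e+01,  3.20015037e+01,  2.02416221e-02,
       -8.03055900e-05,  2.84335819e-06]), 'tcp_pos': array([ 0.19555065, -0.48699602,  0.40349129]), 'tool_rot': array([-1.19193762e-03,  9.81831436e-01,  1.89751437e-01, -5.18619082e-05]), 'force': array([-0.21953883, -0.69050649,  0.21139044]), 'wrist_torque': array([0.05436134, 0.00994816, 0.03139952]), 'grip_width': 0.0851015057763471}
0.1547
top 442.87327172225116 317.39515349782295 [[-0.01434097 -0.99988424  0.00508418]
 [-0.99157291  0.01356665 -0.12883757]
 [ 0.12875368 -0.00688899 -0.99165268]] [-0.00468157  0.63814669  0.73371371]
tray [(0.72, [152, 207, 275, 327])]
bar [(0.7, [152, 274, 176, 306]), (0.41, [433, 329, 445, 342])]
stray [(0.46, [431, 327, 445, 343])]
slide_rack [(0.81, [385, 247, 441, 312])]
bottle [(0.76, [248, 116, 285, 165]), (0.53, [434, 328, 444, 343])]
dish [(0.58, [322, 119, 369, 175])]
spacer2_center [(0.64, [128, 273, 145, 290]), (0.64, [181, 340, 193, 358]), (0.62, [181, 267, 202, 283]), (0.57, [123, 323, 142, 343])]
scene 586.8178463539018 312.3010107000544 [[ 0.3065739   0.95174354 -0.01402443]
 [ 0.58794541 -0.20093387 -0.78354692]
 [-0.7485537   0.23196943 -0.62117433]] [-0.19470416 -0.27807727  1.77665584]
tray [(0.78, [331, 202, 420, 282])]
bar [(0.58, [330, 200, 421, 281])]
stray []
slide_rack [(0.91, [198, 250, 249, 298])]
bottle [(0.89, [358, 282, 391, 344])]
dish [(0.86, [280, 325, 328, 364])]
spacer2_center [(0.64, [367, 212, 381, 218]), (0.54, [385, 238, 391, 247]), (0.51, [406, 208, 413, 218]), (0.5, [419, 230, 433, 241])]
```

View pics/top0.png

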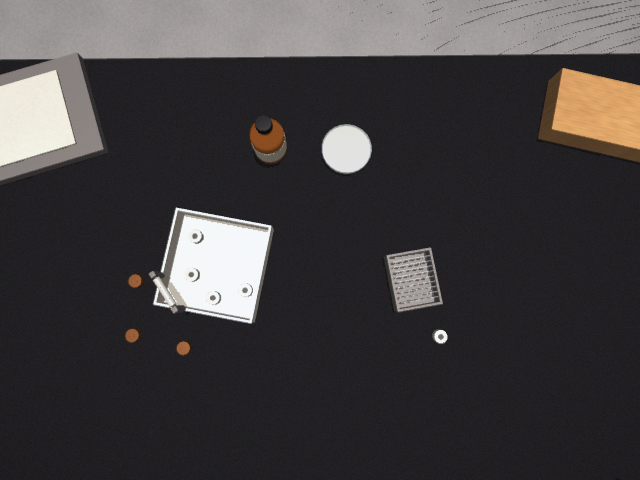

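View pics/scene0.png

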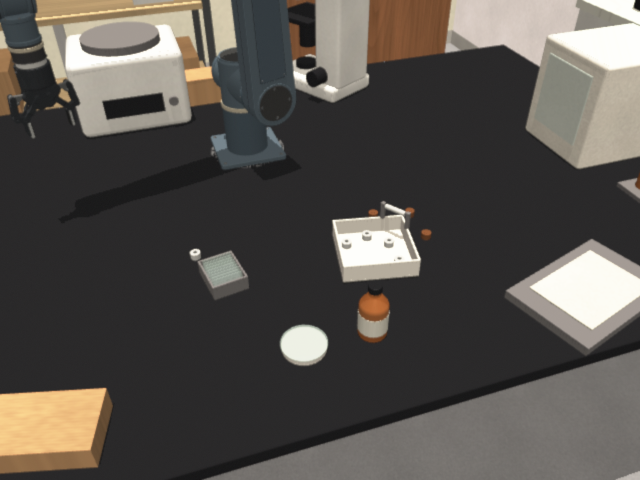

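Run:
```python
import cv2
im=cv2.imread("pics/top0.png")
c=im[190:370,110:300]; cv2.imwrite("pics/c1.png",cv2.resize(c,None,fx=3.2,fy=3.2,interpolation=cv2.INTER_CUBIC))
```

```text
(no output)
```

View pics/c1.png

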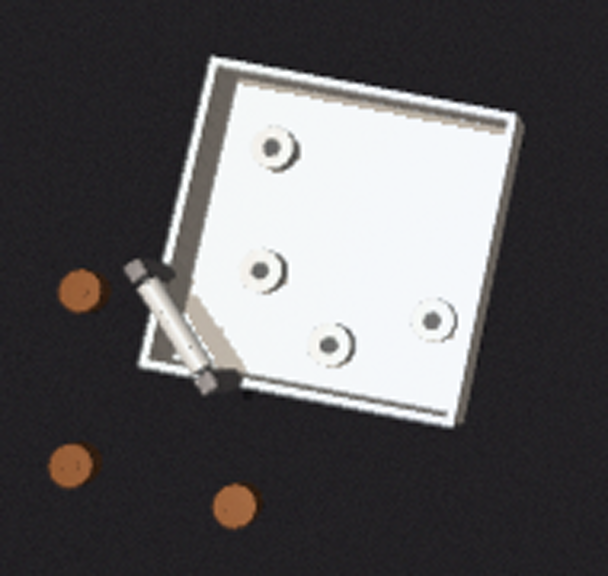

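```bash
cat > h.py <<'E'
import numpy as np, cv2
from scipy.spatial.transform import Rotation as Rn
from scipy.optimize import least_squares
from cell import *
def K(s): return np.array([[s["fx"],0,s["cx"]],[0,s["fy"],s["cy"]],[0,0,1]])
def proj(s,X,R=None,t=None):
    R=s["R"] if R is None else R; t=s["t"] if t is None else t
    c=np.atleast_2d(X)@np.array(R).T+t; p=c@K(s).T; return p[:,:2]/p[:,2:]
def back(s,px,z,R=None,t=None):
    R=np.array(s["R"] if R is None else R); t=np.array(s["t"] if t is None else t)
    d=R.T@np.linalg.inv(K(s))@[*px,1]; o=-R.T@t
    return o+d*(z-o[2])/d[2]
def tool():
    o=get_obs(); q=o["tool_rot"]; return o, Rn.from_quat([q[1],q[2],q[3],q[0]]).as_matrix(), np.array(o["tcp_pos"])
def wristcam(s,Rt,p):
    H=np.array(s["hand_eye"]); T=np.eye(4);T[:3,:3]=Rt;T[:3,3]=p; W=np.linalg.inv(T@H); return W[:3,:3],W[:3,3]
def delta(goal,jawdir=None):
    "shift in tool cm to put TCP at goal; turn so tool y is along jawdir (mod pi)"
    o,R,p=tool(); d=R.T@(np.array(goal)-p)*100; tr=None
    if jawdir is not None:
        v=R.T@np.array([*jawdir,0]); a=np.arctan2(-v[0],v[1]); tr=(a+np.pi/2)%np.pi-np.pi/2
    return d.round(2),tr
E
python3 - <<'E'
from h import *
s=snapshot("top")
px=np.array([[214,58],[520,116],[458,425],[142,365]])/3.2+[110,190]
P=np.array([back(s,p,.05) for p in px]); print(P.round(4))
print([round(np.linalg.norm(P[i]-P[i-1]),4) for i in range(4)])
# bar corner (+,+) = idx3; idx1 = gather (-,-)
# model corners: idx3 (+,+), idx2/0: x axis... ccw from above
m={3:(1,1),0:None,1:(-1,-1),2:None}
# ccw order: (+,+)->(-,+)->(-,-)->(+,-)
c=P[:,:2].mean(0); sg=np.cross(np.append(P[3,:2]-c,0),np.append(P[0,:2]-c,0))[2]; print(sg)
M=np.zeros((4,2)); M[3]=(1,1);M[1]=(-1,-1)
M[0]=(-1,1) if sg>0 else (1,-1); M[2]=-M[0]
M*=.085
def f(v):
    R=np.array([[np.cos(v[2]),-np.sin(v[2])],[np.sin(v[2]),np.cos(v[2])]])
    X=np.c_[M@R.T+v[:2],np.full(4,.05)]; return (proj(s,X)-px).ravel()
d=P[3,:2]-c
r=least_squares(f,[*c,np.arctan2(d[1],d[0])-np.pi/4]); v=r.x; print(v,r.fun.round(1))
R=np.array([[np.cos(v[2]),-np.sin(v[2])],[np.sin(v[2]),np.cos(v[2])]])
bar=R@[.059,.059]+v[:2]; pl=R@[-.03,-.03]+v[:2]; dg=R@[1,1]/2**.5
print("bar",bar,"place",pl,"diag",dg,"gather outer",R@[-.085,-.085]+v[:2])
b=px*0
print("bar from image",(back(s,(np.array([137,270])/3.2+[110,190]),.085)+back(s,np.array([206,382])/3.2+[110,190],.085))/2)
print("stray",back(s,(438.5+2,337),.016)); 
for q in [(195,236),(193,274),(213,298),(245,290)]:
    X=back(s,q,.025)[:2]; print("sp",X,R.T@(X-v[:2]))
im=s["img"][300:370,380:470]; cv2.imwrite("pics/c2.png",cv2.resize(im,None,fx=6,fy=6,interpolation=2)[:,:,::-1])
print("rack corners",[back(s,q,.03)[:2].round(3) for q in [(386,256),(430,248),(441,303),(397,311)]])
o,Rt,p=tool();print(Rt.round(3),p)
E
```

```text
[[0.6904 0.2305 0.05  ]
 [0.6562 0.064  0.05  ]
 [0.4919 0.0969 0.05  ]
 [0.5256 0.2641 0.05  ]]
[np.float64(0.1682), np.float64(0.1699), np.float64(0.1675), np.float64(0.1706)]
-0.014316345563190159
[0.59110795 0.16387541 1.37093422] [ 0.1 -0.5  0.2 -0.8 -0.3  0.6  0.   0.6]
bar [0.54499593 0.23341447] place [0.61455475 0.12851656] diag [-0.55264622  0.83341596] gather outer [0.65754053 0.06369202]
bar from image [0.54568502 0.23740231 0.085     ]
stray [ 0.46050562 -0.2276869   0.016     ]
sp [0.64436892 0.20468944] [ 0.05057571 -0.04409777]
sp [0.57673653 0.20677942] [0.03919674 0.02260326]
sp [0.53424951 0.17084965] [-0.00445293  0.05711124]
sp [0.5473782  0.11488558] [-0.05669648  0.03313311]
rack corners [array([ 0.603, -0.134]), array([ 0.617, -0.213]), array([ 0.52 , -0.228]), array([ 0.507, -0.15 ])]
[[ 0.928  0.373  0.   ]
 [ 0.373 -0.928 -0.   ]
 [ 0.     0.    -1.   ]] [ 0.19561983 -0.48718927  0.40476002]
```

View pics/c2.png

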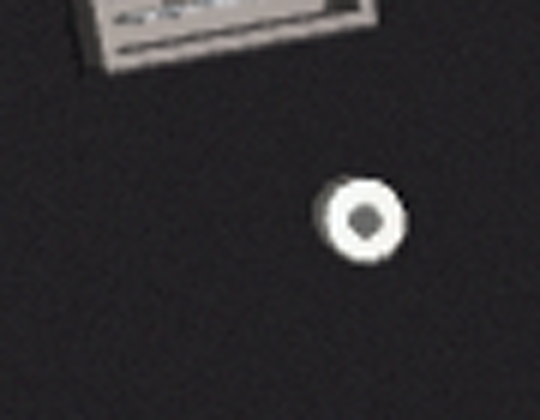

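Run:
```python
from h import *
print(delta([.461,-.228,.27],[.164,-.986]))
```

```text
(array([ 34.29, -14.16,  13.48]), np.float64(0.21705180464225715))
```

```bash
python3 -m inch '[[0.3,4.0,-1.6,1.4,0],[0.3,4.0,-1.6,1.4,0],[0.3,4.0,-1.6,1.4,0],[0.3,4.0,-1.6,1.4,0],[0.3,4.0,-1.6,1.4,0]]'; python3 -m inch '[[0.3,4.0,-1.6,1.4,0],[0.3,4.0,-1.6,1.4,0],[0.3,4.0,-1.6,1.4,0],[0.3,0,0,0,0.1],[0.3,0,0,0,0.117]]';python3 -m inch '[[0.3,0,0,0,0],[0.3,0,0,0,0]]'
python3 - <<'E'
from h import *
o,R,p=tool(); print(o["clock"],o["grip_width"],delta([.461,-.228,.27],[.164,-.986]))
s=snapshot("wrist"); cv2.imwrite("pics/w1.png",s["img"][:,:,::-1])
print(search_frame("stray","wrist"), s["hand_eye"])
E
```

```text
clock: 1.35
tcp_pos: [0.3523, -0.3372, 0.3344]
tool_rot: [0.0, 0.982, 0.19, 0.0]
force: [-0.1, -1.5, 0.7]
grip_width: 0.0555
clock: 1.85
tcp_pos: [0.4456, -0.2475, 0.2918]
tool_rot: [-0.001, 0.997, 0.082, -0.001]
force: [-0.7, -0.6, 0.4]
grip_width: 0.0554
clock: 2.05
tcp_pos: [0.4449, -0.2492, 0.2928]
tool_rot: [0.0, 0.997, 0.083, 0.0]
force: [-0.1, -0.4, -0.4]
grip_width: 0.0555
2.05 0.05546135046235747 (array([ 1.94, -1.83,  2.28]), np.float64(0.0023127413905630334))
[{'extent': [284.3, 202.6, 307.7, 235.2], 'confidence': 0.68}] [[-6.01861268e-04 -9.47843689e-01 -3.18734967e-01  8.10281462e-02]
 [ 9.99999458e-01 -2.99820167e-04 -9.96684772e-04  4.37044830e-04]
 [ 8.49138200e-04 -3.18735394e-01  9.47843356e-01  2.98280913e-02]
 [ 0.00000000e+00  0.00000000e+00  0.00000000e+00  1.00000000e+00]]
```

View pics/w1.png

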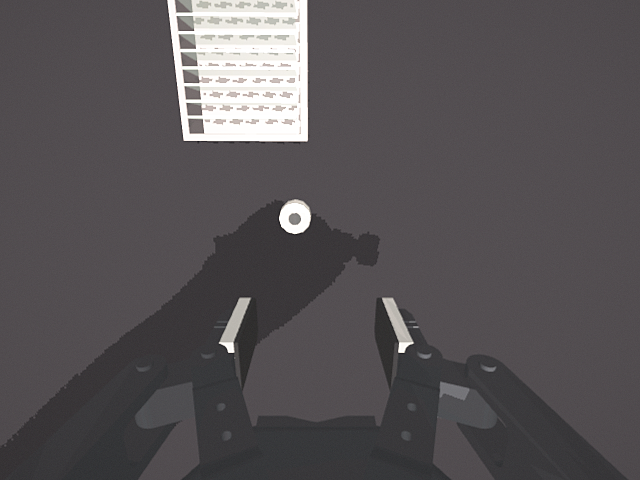

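Run:
```python
from h import *
o,R,p=tool(); s=snapshot("wrist"); W=wristcam(s,R,p)
X=back(s,(294.5,218.5),.016,*W); print(X, delta([X[0],X[1],.178],[.164,-.986]))
```

```text
[ 0.45950969 -0.23086175  0.016     ] (array([ 1.77, -1.6 , 11.49]), np.float64(0.0004493889699428433))
```

```bash
python3 -m inch '[[0.3,1.8,-1.65,2,0],[0.3,0,0,3,0],[0.3,0,0,3,0],[0.3,0,0,2,0],[0.3,0,0,1.4,0]]'; python3 -m inch '[[0.3,0,0,0,0],[0.3,0,0,0,0]]'
python3 - <<'E'
from h import *
o,R,p=tool(); print(p)
s=snapshot("wrist"); cv2.imwrite("pics/w2.png",s["img"][:,:,::-1])
E
```

```text
clock: 2.7
tcp_pos: [0.4591, -0.2298, 0.1768]
tool_rot: [-0.001, 0.997, 0.082, -0.001]
force: [-0.1, -0.1, -0.8]
grip_width: 0.0554
clock: 2.9
tcp_pos: [0.4601, -0.2303, 0.1793]
tool_rot: [0.0, 0.997, 0.082, 0.0]
force: [0.5, 0.3, -0.4]
grip_width: 0.0559
[ 0.46007077 -0.23031895  0.17930847]
```

View pics/w2.png

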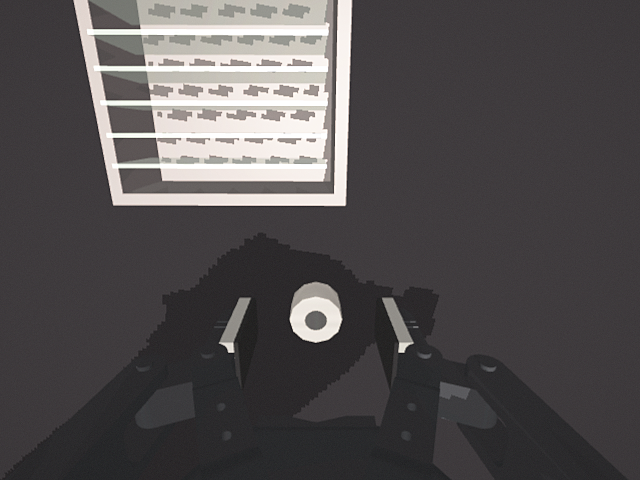

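```bash
python3 -m inch '[[-1,0,0,0.25,0],[-1,0,0,0,0],[-1,0,0,0,0],[-1,0,0,0,0],[-1,0,0,0,0]]'; python3 -m inch '[[-1,0,0,0,0],[-1,0,0,-1,0],[-1,0,0,-2,0],[-1,0,0,-2,0]]'
python3 - <<'E'
from h import *
o,R,p=tool(); print(p,o["grip_width"])
s=snapshot("wrist"); cv2.imwrite("pics/w3.png",s["img"][:,:,::-1])
E
```

```text
clock: 3.45
tcp_pos: [0.4605, -0.2303, 0.1775]
tool_rot: [0.001, 0.997, 0.082, 0.001]
force: [-1.2, 1.0, 5.7]
grip_width: 0.0212
clock: 3.85
tcp_pos: [0.4593, -0.2295, 0.226]
tool_rot: [-0.001, 0.997, 0.082, -0.001]
force: [0.3, -0.2, -0.4]
grip_width: 0.021
[ 0.45933176 -0.22954581  0.22599505] 0.021041279942206816
```

View pics/w3.png

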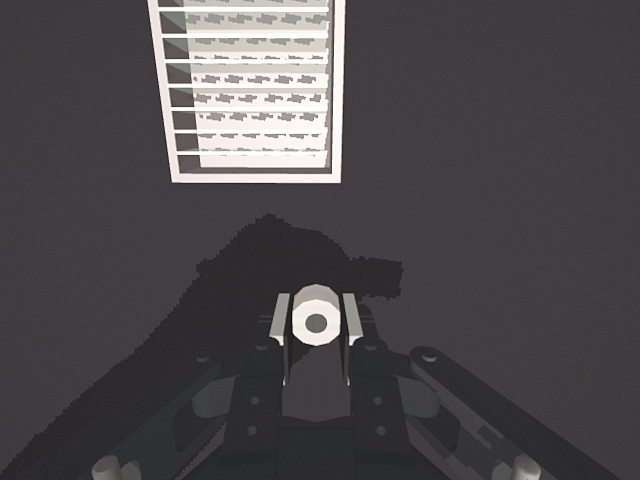

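Run:
```python
from h import *
print(delta([.6146,.1285,.31],[-.5526,.8334]), get_obs()["joints"])
```

```text
(array([ 21.09, -32.86,  -8.  ]), np.float64(-0.42061917645564506)) [-5.94038761e-01  5.47719368e-02 -2.42267136e-01  1.26924544e+00
  6.22897199e-05  2.38267054e+00]
```

```bash
python3 -m inch '[[-1,0,0,-4,0],[-1,0,0,-4,0],[-1,2.1,-3.3,0,0],[-1,2.1,-3.3,0,0],[-1,2.1,-3.3,0,0]]'; python3 -m inch '[[-1,2.1,-3.3,0,0],[-1,2.1,-3.3,0,0],[-1,2.1,-3.3,0,0],[-1,2.1,-3.3,0,0],[-1,2.1,-3.3,0,0]]'; python3 -m inch '[[-1,2.1,-3.3,0,0],[-1,2.1,-3.3,0,0],[-1,0,0,0,-0.14],[-1,0,0,0,-0.14],[-1,0,0,0,-0.14]]';python3 -m inch '[[-1,0,0,0,0],[-1,0,0,0,0]]'
python3 - <<'E'
from h import *
o,R,p=tool(); print(p,o["grip_width"],delta([.6146,.1285,.31],[-.5526,.8334]),o["joints"])
s=snapshot("wrist"); cv2.imwrite("pics/w4.png",s["img"][:,:,::-1])
s=snapshot("top"); cv2.imwrite("pics/t4.png",s["img"][:,:,::-1])
E
```

```text
clock: 4.4
tcp_pos: [0.5061, -0.1211, 0.3063]
tool_rot: [0.0, 0.997, 0.082, 0.0]
force: [0.9, 0.0, -0.9]
grip_width: 0.0216
clock: 4.9
tcp_pos: [0.5826, 0.0597, 0.3055]
tool_rot: [0.0, 0.997, 0.082, -0.0]
force: [0.8, -0.7, -0.2]
grip_width: 0.0212
clock: 5.4
tcp_pos: [0.6128, 0.1307, 0.305]
tool_rot: [-0.0, 0.957, 0.292, -0.001]
force: [-0.9, -0.7, -0.4]
grip_width: 0.0218
clock: 5.6
tcp_pos: [0.6128, 0.13, 0.3056]
tool_rot: [-0.0, 0.958, 0.287, -0.001]
force: [-0.2, -0.1, 0.1]
grip_width: 0.021
[0.61278812 0.13002067 0.30557648] 0.021000084156047854 (array([ 0.07,  0.23, -0.44]), np.float64(-0.0036091401300861747)) [1.02076114e-01 3.13486888e-01 2.04588260e-01 1.46293960e+00
 9.97157344e-06 2.66177178e+00]
```

View pics/w4.png

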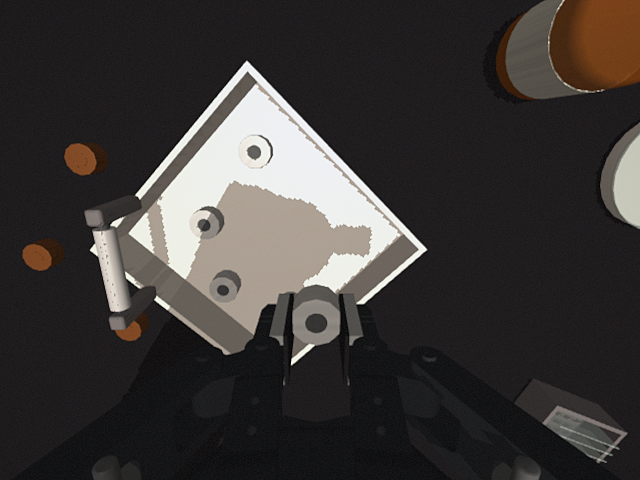

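View pics/t4.png

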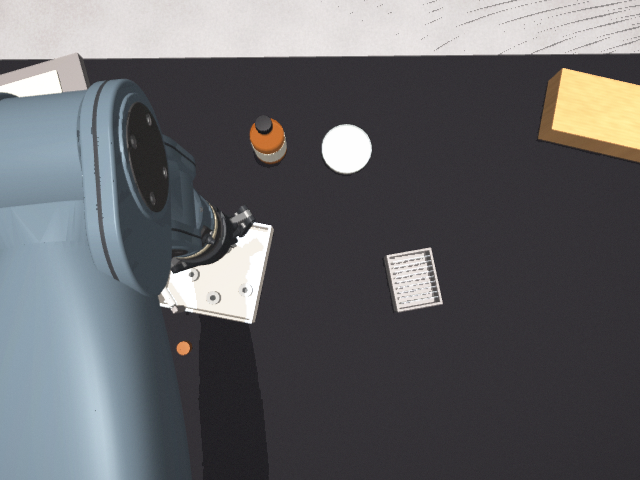

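Run:
```python
from h import *
o,R,p=tool(); s=snapshot("wrist"); W=wristcam(s,R,p)
for n,q in (("far",(247,62)),("gather",(426,249)),("barcorner",(91,248))): print(n,back(s,q,.05,*W)[:2])
print("bar", (back(s,(97,218),.085,*W)+back(s,(120,322),.085,*W))/2, back(s,(111,267),.091,*W))
print("stray held tray",)
```

```text
far [0.69010334 0.23072329]
gather [0.6563816  0.06443001]
barcorner [0.5250517  0.26523012]
bar [0.5397418  0.23571303 0.085     ] [0.54833232 0.23429736 0.091     ]
stray held tray
```

```bash
python3 -m inch '[[-1,0.05,0.2,3,0],[-1,0,0,3,0],[-1,0,0,3,0],[-1,0,0,2,0],[-1,0,0,0.7,0]]'; python3 -m inch '[[-1,0,0,0,0],[-1,0,0,0,0]]'
```

```text
clock: 6.25
tcp_pos: [0.6129, 0.1283, 0.1864]
tool_rot: [-0.001, 0.958, 0.288, -0.003]
force: [-3.6, 0.1, 13.2]
grip_width: 0.0213
clock: 6.45
tcp_pos: [0.615, 0.1286, 0.1904]
tool_rot: [0.0, 0.958, 0.288, 0.001]
force: [-0.7, -0.2, -0.5]
grip_width: 0.0217
```

```bash
python3 -m inch '[[-1,0,0,0.2,0],[-0.1,0,0,0,0],[-0.1,0,0,0,0],[-0.1,0,0,0,0]]'; python3 -m inch '[[-0.1,0,0,-1,0],[-0.1,0,0,-3,0],[-0.1,0,0,-4,0],[-0.1,0,0,-4,0],[-0.1,0,0,0,0]]'
python3 - <<'E'
from h import *
o,R,p=tool(); print(p,o["grip_width"])
s=snapshot("wrist"); cv2.imwrite("pics/w5.png",s["img"][:,:,::-1])
E
```

```text
clock: 6.85
tcp_pos: [0.6146, 0.1287, 0.1877]
tool_rot: [0.0, 0.958, 0.288, 0.0]
force: [-0.6, 0.6, -0.3]
grip_width: 0.0385
clock: 7.35
tcp_pos: [0.6165, 0.1289, 0.3167]
tool_rot: [0.001, 0.958, 0.288, 0.007]
force: [0.3, -0.2, 0.3]
grip_width: 0.0381
[0.61653902 0.12888835 0.31665851] 0.03810676812611049
```

View pics/w5.png

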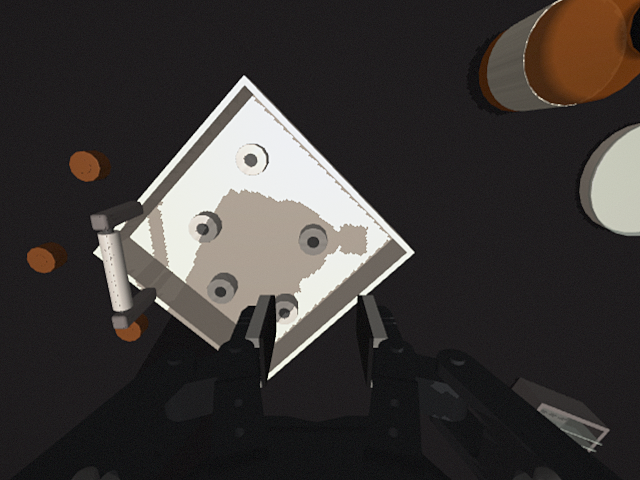

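Run:
```python
from h import *
print(delta([.5452,.2345,.30],[-.5526,.8334]))
o,R,p=tool(); s=snapshot("wrist"); W=wristcam(s,R,p)
for n,q in (("far",(245,76)),("gather",(413,253))): print(n,back(s,q,.05,*W)[:2])
```

```text
(array([ -0.08, -12.73,   1.27]), np.float64(-0.0006960658578307743))
far [0.68866034 0.22928206]
gather [0.65391751 0.06595304]
```

```bash
python3 -m inch '[[0.3,0,-3.2,0.3,0],[0.3,0,-3.2,0.3,0],[0.3,0,-3.2,0.3,0],[0.3,0,-3.1,0.3,0],[0.3,0,0,0,0]]'; python3 -m inch '[[0.3,0,0,0,0]]'
python3 - <<'E'
from h import *
o,R,p=tool(); print(p,o["grip_width"],delta([.5452,.2345,.24],[-.5526,.8334]),o["joints"])
s=snapshot("wrist"); cv2.imwrite("pics/w6.png",s["img"][:,:,::-1])
print(search_frame("bar","wrist"))
E
```

```text
clock: 7.95
tcp_pos: [0.5415, 0.2371, 0.2928]
tool_rot: [-0.001, 0.957, 0.29, -0.003]
force: [0.1, -0.4, 0.2]
grip_width: 0.0556
clock: 8.05
tcp_pos: [0.5435, 0.2349, 0.2936]
tool_rot: [0.0, 0.957, 0.289, -0.001]
force: [-0.5, 0.5, -0.9]
grip_width: 0.0555
[0.54347366 0.23490933 0.29363828] 0.05548084071828125 (array([0.14, 0.13, 5.36]), np.float64(0.0008509440400796819)) [ 2.94887652e-01  2.27086876e-01  7.66122646e-02  1.42316720e+00
 -5.75085445e-04  2.85012421e+00]
[{'extent': [305.7, 234.0, 327.3, 323.3], 'confidence': 0.62}]
```

View pics/w6.png

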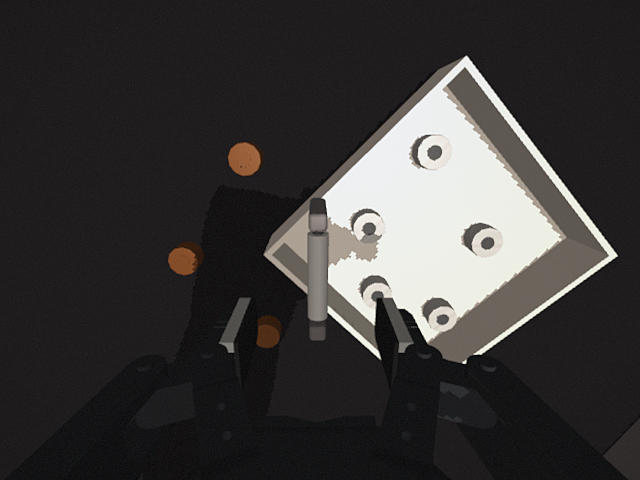

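Run:
```python
from h import *
o,R,p=tool(); s=snapshot("wrist"); W=wristcam(s,R,p)
a=back(s,(318,234),.088,*W); b=back(s,(317,321),.088,*W); print(a,b,np.linalg.norm(a-b),(a+b)/2)
c=(a+b)/2; print(delta([c[0],c[1],.239],[-.5526,.8334]))
```

```text
[0.56725021 0.24771977 0.088     ] [0.52116159 0.21787449 0.088     ] 0.054908121094933766 [0.5442059  0.23279713 0.088     ]
(array([-0.09,  0.05,  5.57]), np.float64(-0.0018568147448760897))
```

```bash
python3 -m inch '[[0.3,0,0,2.5,0],[0.3,0,0,2,0],[0.3,0,0,0.8,0],[0.3,0,0,0,0],[0.3,0,0,0,0]]'
python3 - <<'E'
from h import *
o,R,p=tool(); print(p)
s=snapshot("wrist"); cv2.imwrite("pics/w7.png",s["img"][:,:,::-1])
E
```

```text
clock: 8.7
tcp_pos: [0.5449, 0.2341, 0.2428]
tool_rot: [0.0, 0.958, 0.288, 0.0]
force: [0.5, -0.4, -0.3]
grip_width: 0.0557
[0.54486445 0.23413715 0.24284338]
```

View pics/w7.png

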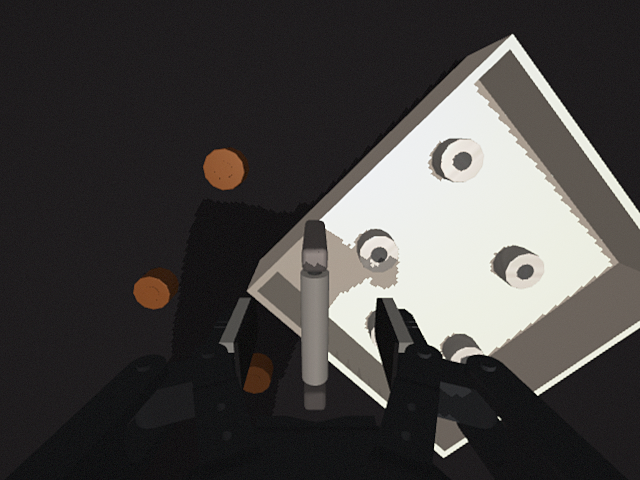

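Bar (col 314, rows 270–385) lies between the pads. Lower 3 mm and close.

```bash
python3 -m inch '[[-1,0,0,0.3,0],[-1,0,0,0,0],[-1,0,0,0,0],[-1,0,0,0,0],[-1,0,0,0,0]]'; python3 -m inch '[[-1,0,0,0,0],[-1,0,0,0,0]]'
python3 - <<'E'
from h import *
o,R,p=tool(); print(p,o["grip_width"],o["joints"])
H=np.hypot(.2036,.085);a0=np.arctan2(.085,.2036)
g=p+[0,0,-.1547]
for t in range(0,34,4):
    a=a0+np.radians(t); print(t, "ty",round(100*(.2036-H*np.cos(a)),2),"tz",round(-100*(H*np.sin(a)-.085),2))
print(R[:,1])
E
```

```text
clock: 9.25
tcp_pos: [0.5445, 0.2346, 0.2398]
tool_rot: [0.0, 0.958, 0.288, 0.0]
force: [-1.2, -1.6, 1.5]
grip_width: 0.0098
clock: 9.45
tcp_pos: [0.5445, 0.2346, 0.2398]
tool_rot: [-0.0, 0.958, 0.288, 0.0]
force: [-1.4, 0.2, 4.1]
grip_width: 0.0099
[0.5444877  0.23459016 0.23980927] 0.009877125119533915 [ 2.93725098e-01  2.48560717e-01 -6.07465850e-03  1.31531428e+00
  2.24140256e-05  2.85046722e+00]
0 ty 0.0 tz 0.0
4 ty 0.64 tz -1.4
8 ty 1.38 tz -2.75
12 ty 2.21 tz -4.05
16 ty 3.13 tz -5.28
20 ty 4.14 tz -6.45
24 ty 5.22 tz -7.55
28 ty 6.37 tz -8.56
32 ty 7.6 tz -9.5
[ 5.52074684e-01 -8.33794636e-01  2.21548863e-04]
```

```bash
python3 -m inch '[[-1,0,0.32,-0.7,0],[-1,0,0.32,-0.7,0],[-1,0,0.37,-0.68,0],[-1,0,0.37,-0.67,0],[-1,0,0,0,0]]'; python3 -m inch '[[-1,0,0.41,-0.65,0],[-1,0,0.42,-0.65,0],[-1,0,0.46,-0.62,0],[-1,0,0.46,-0.61,0],[-1,0,0,0,0]]'
python3 - <<'E'
from h import *
s=snapshot("wrist"); cv2.imwrite("pics/w8.png",s["img"][:,:,::-1])
s=snapshot("scene"); cv2.imwrite("pics/s8.png",cv2.resize(s["img"][150:380,200:500,::-1],None,fx=2.5,fy=2.5))
E
```

```text
clock: 9.95
tcp_pos: [0.5527, 0.2225, 0.2681]
tool_rot: [0.0, 0.958, 0.288, 0.001]
force: [0.2, 1.5, -3.6]
grip_width: 0.0097
clock: 10.45
tcp_pos: [0.5625, 0.2077, 0.2935]
tool_rot: [0.001, 0.958, 0.288, 0.001]
force: [-0.3, 1.2, -3.7]
grip_width: 0.0102
```

View pics/w8.png

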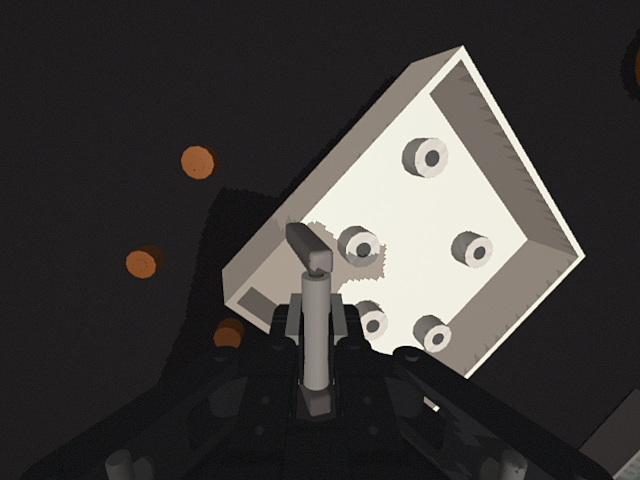

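View pics/s8.png

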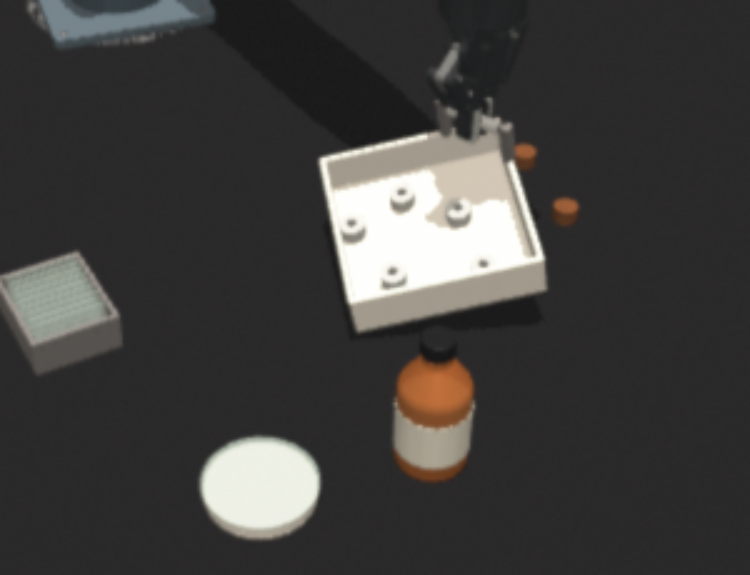

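The tray tilts about its gather corner, the bar is held, and the spacers have not moved yet. I'll continue lifting.

```bash
python3 -m inch '[[-1,0,0.5,-0.59,0],[-1,0,0.51,-0.58,0],[-1,0,0.54,-0.55,0],[-1,0,0.54,-0.55,0],[-1,0,0,0,0]]'; python3 -m inch '[[-1,0,0.57,-0.51,0],[-1,0,0.58,-0.5,0],[-1,0,0.3,-0.25,0],[-1,0,0,0,0],[-1,0,0,0,0]]'; python3 -m inch '[[-1,0,0,0,0],[-1,0,0,0,0],[-1,0,0,0,0],[-1,0,0,0,0],[-1,0,0,0,0]]'
python3 - <<'E'
from h import *
s=snapshot("wrist"); cv2.imwrite("pics/w9.png",s["img"][:,:,::-1])
s=snapshot("scene"); cv2.imwrite("pics/s9.png",cv2.resize(s["img"][150:380,200:500,::-1],None,fx=2.5,fy=2.5))
E
```

```text
clock: 11.05
tcp_pos: [0.5741, 0.19, 0.3159]
tool_rot: [0.001, 0.958, 0.288, 0.001]
force: [0.6, -1.0, -4.7]
grip_width: 0.01
clock: 11.55
tcp_pos: [0.5812, 0.1788, 0.3272]
tool_rot: [-0.0, 0.958, 0.288, -0.0]
force: [-0.3, -0.9, -5.4]
grip_width: 0.0101
clock: 12.05
tcp_pos: [0.5811, 0.1789, 0.3272]
tool_rot: [0.0, 0.958, 0.288, -0.0]
force: [0.8, -0.5, -6.2]
grip_width: 0.0099
```

View pics/w9.png

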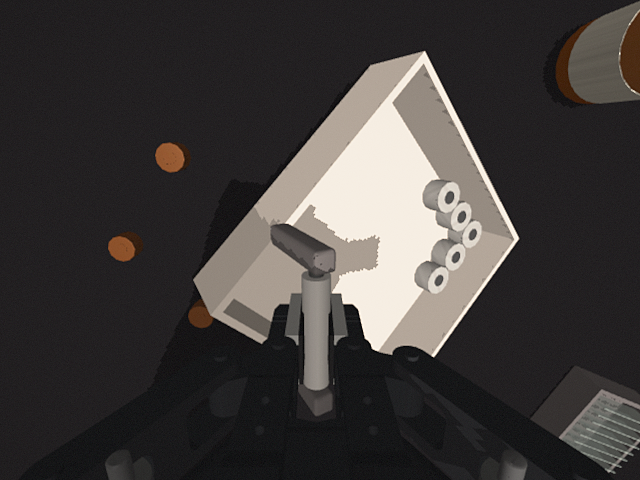

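View pics/s9.png

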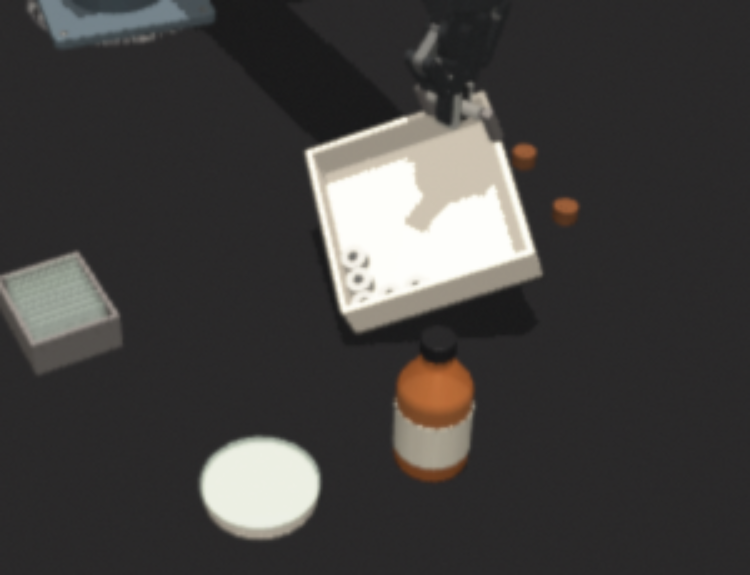

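Run:
```python
from h import *
o,R,p=tool(); s=snapshot("wrist"); W=wristcam(s,R,p); print(o["qvel"].round(4),o["clock"])
yaw=1.371; Rz=Rn.from_euler('z',yaw).as_matrix()
ax=Rz@np.array([-1,1,0])/2**.5
piv=np.array([-.085,-.085,0])
pw=np.array([.591,.164,0])+Rz@piv
bar=p+R[:,2]*.1547
best=None
for th in np.radians(np.arange(20,40,.5)):
    for sg in (1,-1):
        T=Rn.from_rotvec(sg*th*ax).as_matrix()@Rz
        b=pw+T@(np.array([.059,.059,.085])-piv); e=np.linalg.norm(b-bar)
        if best is None or e<best[0]: best=(e,np.degrees(th),sg,T,b)
print(best[:3],bar,best[4]); T=best[3]
t0=bar-T@np.array([.059,.059,.085])   # tray origin from held bar
w=lambda q: t0+T@np.array(q)
print("pred far,gather", proj(s,[w([.085,-.085,.05]),w([-.085,-.085,.05])],*W), "seen (425,52),(518,238)")
for q in [(449,197),(461,216),(471,234),(455,257),(439,280)]:
    # intersect with plane z=.025 in tray frame
    Rc,tc=W; d=T.T@Rc.T@np.linalg.inv(K(s))@[*q,1]; oo=T.T@(-Rc.T@tc-t0); X=oo+d*(.025-oo[2])/d[2]
    X[2]=.017; print(X.round(4), np.linalg.norm(X-[-.081,-.081,.009]).round(4))
```

```text
[-0.0001  0.0002  0.0006  0.0008  0.002  -0.0006] 12.15
(np.float64(0.0007620830633455305), np.float64(28.500000000000004), -1) [0.58113835 0.1789099  0.17256002] [0.58093995 0.17916885 0.17187129]
pred far,gather [[425.70375176  50.00612458]
 [521.02884102 238.03067369]] seen (425,52),(518,238)
[-0.0194 -0.0675  0.017 ] 0.0635
[-0.0426 -0.0674  0.017 ] 0.0415
[-0.0654 -0.0663  0.017 ] 0.0229
[-0.0666 -0.043   0.017 ] 0.0414
[-0.0677 -0.0201  0.017 ] 0.0629
```

All five are within about 64 mm of the corner (limit 78 mm). The tilt is about 28.5° and the bar is about 172 mm high, at rest.

```bash
python3 -m inch '[[-1,0,0,0,0],[-1,0,0,0,0],[-1,0,0,0,0]]'; python3 -c "
from cell import *
print(sign_off())"
```

```text
clock: 12.5
tcp_pos: [0.5812, 0.1789, 0.3273]
tool_rot: [0.0, 0.958, 0.288, 0.0]
force: [2.0, -1.5, -5.3]
grip_width: 0.01
the job is handed in; nothing more can be done
None
```

I put the stray spacer in the tray and let go of it, then pinched the bar and raised that corner. All five spacers slid into the opposite corner. I signed off at about 12.5 s of the 51 s allowed, still holding the tray tilted.

Last checks:
- **Tilt and bar height:** the tray is at about 28.5 degrees, with the bar about 172 mm high. Both come from a pivot model that matches the grip position to within 1 mm and the rim corners to about 3 pixels.
- **Spacers:** the five centres measure about 23 to 64 mm from the gather corner, against the 78 mm limit.
- **Grip:** the fingers are still on the bar and carry about 5 to 6 N of load. They read a 10 mm opening on the 12 mm bar. They also read about 3 mm under size on the 24 mm spacer, so I take this as a sensor offset.
- **Stillness and bystanders:** the joint speeds are essentially zero. The slide rack, bottle and dish looked unmoved in the pictures, and the tray is clear of them.

One disagreement came up: the top and wrist cameras placed the stray spacer about 3 mm apart. I used a point in between, and a second look showed it centred between the fingers. No check failed.

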